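Pack and close the snack carrier

ROBOT

A 6-joint arm with a two-finger parallel gripper is mounted at the origin on the work surface. World frame = base frame: x ahead of the robot, y to its left, z up, the work surface at z = 0. Lengths are in m, angles in rad, forces in N, time in s.
With the tool pointing down it reaches from about 0.25 to 0.775 m from the base axis. Payload 4 kg.
Tool frame: the origin (TCP) lies between the finger pads; the fingertips stand 14 mm ahead of it and the grasp point (between the pads) lies 5 mm behind it (tip_reach is the distance from the TCP to the fingertips, in m); z points along the fingers, y is the line along which they close (so a half turn about z gives the same grasp; the last joint's range is limited). The gripper opens to 94 mm and grips with 3 to 60 N. Pads are 16 mm wide; open, the fingers measure 119 mm over their backs; the gripper's body (75 mm by 177 mm) begins 78 mm behind the grasp point.
Start: joints at [1.012, 0.087, 1.371, -0, 1.684, -0.103], TCP at [0.242, 0.494, 0.22] pointing down, gripper open.
Joint ranges: [-3.1, 3.1], [-0.76, 2.03], [0.27, 2.55], [-1.08, 4.22], [0.17, 2.65], [-2.57, 2.57]. Speed limits (rad/s): [2.79, 2.79, 3.14, 3.14, 3.14, 3.14].

INTERFACE

Orientations are given as [roll, pitch, yaw] about the fixed x, y, z axes, in that order (R = Rz(yaw) Ry(pitch) Rx(roll)).
In Python, from bench import * gives the robot as it stands. The module is installed in compiled form; this text tells all that it offers.
- The arm moves only by the tool servo_tool, never from a script. Its argument "targets" is a list of rows, each a list of 4 numbers: the shift along the tool's x, y, z in cm, then the turn about the tool's z in degrees. A call has 1 to 8 rows; each row is the pose to reach, as a shift and turn from the pose commanded when the call began, along the tool's axes at that moment; what a row does not reach only later rows make up. A row lasts 1/8 s, in which the tool goes at most 62.5 mm and 10.7 degrees, less where a joint would pass 70% of its speed; a pose out of reach is approached as far as the arm can. A call with a gripper value outside its range is refused whole. "claw" is the closure in counts, from 0 (fully open) to 255 (shut), set as the call begins (left out, the last holds). The fingers move at their own pace and stop on an object; the grip force is fixed at half the most. Time passes only in rows, so rows that repeat a pose let the fingers close. It gives the time, the measured TCP pose, the force, the opening and the grip force at its end, in the units of the state.
- get_obs(): the state, without advancing time (a new reading comes with each control period).
- snapshot(name): name is "scene" or "top"; returns the picture (480x640x3 uint8, blue, green, red); there is no depth.
- camera_model(name): a dict with "camera_matrix" (3x3 intrinsics, pixels), "camera_from_world" (4x4, takes a point from world to camera coordinates). Camera axes: x right, y up, looking along -z (the intrinsics and any distortion apply to the point x, -y, -z); pixel columns grow to the right and rows downward; lengths in m; the calibration is good to about 2 mm. A picture is of the moment at which its call begins. camera_model takes no time and is no camera call.
- close_job(): hands the job in; it is judged then, once.
The state is a dict: "time": time; "joint_positions": joint angles; "qvel": joint speeds; "joint_torque": joint torques, N m; "tool_pos": TCP position; "ee_rot": TCP orientation; "wrist_force": force on the tool from outside, world axes, zero at the start; "wrist_torque": the same for the moment, N m; "width": finger opening in m; "finger_force": force on a finger pad.
Only numpy, scipy, OpenCV 4.12 (cv2) and the standard library are available. Lean on these libraries where they do the work, as an engineer would, in place of code of your own. Each camera call takes 0.05 s, during which the arm holds its last target. There are 200 camera calls.

TASK

Pack the carrier for delivery: put every rectangular spread tub from the counter into the carrier's end bay (the one away from the board), and push all the biscuits off the board into the bay next to it with the scraper block, without the gripper's fingers touching a biscuit; leave the scraper standing upright on the bare board. Only then set the lid on the carrier, seated flat, and swing the bail fully down over it. Leave the other things on the counter alone.

Things in the scene. Friction and masses are not known exactly. Their poses are not given: they have to be found in the camera images.
- station: Fixed stainless packing station, 188 mm deep (own x, away from the robot) by 374 mm long (own y, to the left); origin at counter level under the seam of its halves, z up. Left half (y 0 to 186): raised white board. Right half (y -188 to 0): open-topped carrier with two bays, parted by a 6 mm divider at y -91 (top at z 65). All other offsets are along these axes.
- board (a point): Middle of the white board's top, station (0, 90, 85) mm. Usable top: x -88 to 88, y 0 to 180. Steel lips 12 mm high, 6 mm thick along both x sides and at the y 180 end; no lip at the y 0 edge, where the board meets the carrier's 8 mm rim at the same height.
- biscuit_bay (a point): Middle of the floor of the bay next to the board, station (0, -48, 20) mm; inside it is 176 (x) by 80 (y) mm, 65 mm deep below the rim.
- tub_bay (a point): Middle of the floor of the end bay, away from the board, station (0, -137, 20) mm; inside it is 176 (x) by 86 (y) mm, 65 mm deep below the rim.
- carrier_rim (a point): Centre of the carrier's mouth at rim height, station (0, -94, 85) mm; walls 8 mm thick, mouth 176 (x) by 172 (y) mm.
- bail (a joint): Angle (rad) of the U-shaped dark steel bail that holds the lid down: 0 = flat over the carrier (closed), 1.57 = upright, up to 2.05 = leaning back, away from the board. Hinged about the station's x axis at station y -180, z 97 mm; its bar swings up and over from the end towards the board. Stiff: stays where left, 2 to 3 N at the bar moves it.
- bail_bar (a point): Middle of the bail's crossbar, a 10 mm round bar along the station's x, 212 mm long, 140 mm from the hinge line. Closed, it lies at station y -40, z 97 mm, 1 mm above the lid and past its handle. Two 8 mm side rods run outside the lid at x -106 and 106.
- lid_handle (a point): Centre of the loose white plastic lid's black bar handle (60 mm along own x, 18 along y, 32 tall), 16 mm above the plate's top, 30 above the lid's underside. Plate 188 x 182 x 6 mm; under it an 8 mm deep step, 168 x 164 mm, drops into the carrier's mouth with 4 mm spare all round. Seated: station (0, -94, 107) mm, handle along x or turned a quarter. 0.3 kg.
- scraper_c (a point): Loose scraper block standing on the board: white plastic foot 110 (own x) x 34 (own y) x 20 mm with a wooden grip ridge on top, 80 (x) x 20 (y) x 28 mm; 48 mm tall. The point is its centre, 24 mm above its underside. 0.15 kg.
- biscuit0_c (a point): Loose flat round biscuit, 36 mm across, 12 mm thick, starts lying on the board (may be absent). The point is its centre.
- biscuit1_c (a point): Loose flat round biscuit, 36 mm across, 12 mm thick, starts lying on the board (may be absent). The point is its centre.
- biscuit2_c (a point): Loose flat round biscuit, 36 mm across, 12 mm thick, starts lying on the board (may be absent). The point is its centre.
- biscuit3_c (a point): Loose flat round biscuit, 36 mm across, 12 mm thick, starts lying on the board (may be absent). The point is its centre.
- biscuit4_c (a point): Loose flat round biscuit, 36 mm across, 12 mm thick, starts lying on the board (may be absent). The point is its centre.
- biscuit5_c (a point): Loose flat round biscuit, 36 mm across, 12 mm thick, starts lying on the board (may be absent). The point is its centre.
- tub0_c (a point): Loose white rectangular lidded spread tub, 44 (own x) x 36 (own y) x 40 mm tall, starts standing on the counter at the right (may be absent). The point is its centre, 20 mm up.
- tub1_c (a point): Loose white rectangular lidded spread tub, 44 (own x) x 36 (own y) x 40 mm tall, starts standing on the counter at the right (may be absent). The point is its centre, 20 mm up.
- tub2_c (a point): Loose white rectangular lidded spread tub, 44 (own x) x 36 (own y) x 40 mm tall, starts standing on the counter at the right (may be absent). The point is its centre, 20 mm up.
- jar: Bystander, not part of the job: small round glass jar, 44 mm across, 60 mm tall; origin under it.
- mill: Bystander, not part of the job: turned wooden pepper mill, 52 mm across, 120 mm tall; origin under it.
- bowl: Bystander, not part of the job: white bowl, 110 mm across, 45 mm tall; origin under it.
- oil: Bystander, not part of the job: green oil bottle, 64 mm across, 200 mm tall; origin under it.
- spoon: Bystander, not part of the job: steel spoon lying on the counter; origin under it.
- beaker: Bystander, not part of the job: steel beaker, 68 mm across, 70 mm tall; origin under it.
Things that resemble listed ones, but are neither listed nor needed, are in the scene too. Leave any orange look-alike of the part that bears biscuit1_c alone.

How it is judged:
By the outcome, as a careful person would: the job done as asked, in the order asked, and still so for the second after the job is handed in, with the robot touching nothing.
Of biscuit0, biscuit1, biscuit2, biscuit3, biscuit4, biscuit5 only 4 to 6 are there at a start; the rules pass over those that are not, and their reading is None.
Of tub0, tub1, tub2 only 2 to 3 are there at a start; the rules pass over those that are not, and their reading is None.
At some moment in a run one of tub0, tub1, tub2, lid may be knocked a few centimetres aside while the robot is not near it.
Once in a run the grip may slacken for a moment while it holds something.
It also fails if it takes over 200 s, if anything falls off the work surface, if the arm or the gripper's body presses on something with over 40 N, if the wrist force passes 120 N, or if a joint passes its speed limit or range.

## Working session

There is one attempt and no reset: what is moved stays moved. The work goes in short steps, Python scripts to look and compute and a tool call to move; the robot and the scene stay as the last step left them, time stands still between calls to the robot, and variables do not carry over. Pictures are saved under pics/ and viewed, at most 14 in all, crops included, and the job is handed in when it is done.

Besides the shell and the picture viewer there is one more tool, called after "Emit:" as name(argument=value, ...) on one line, values as JSON. servo_tool: Moves the arm, as the interface text tells. Its arguments: {"type":"object","properties":{"targets":{"type":"array"},"claw":{"type":"number"}},"required":["targets"]}

```bash
mkdir -p pics
python3 - <<'E'
from bench import *
import cv2
o=get_obs();print({k:o[k] for k in('time','tool_pos','ee_rot','width')})
for n in('scene','top'):
    cv2.imwrite(f'pics/{n}0.png',snapshot(n)); m=camera_model(n);print(n,m)
E
```

```text
{'time': 0.0, 'tool_pos': array([0.24181286, 0.49338709, 0.21831746]), 'ee_rot': array([-3.13938714e+00, -2.20774024e-04,  2.68578774e+00]), 'width': 0.0938677148086008}
scene {'camera_matrix': array([[458.25018872,   0.        , 319.47380589],
       [  0.        , 458.25018872, 242.16145458],
       [  0.        ,   0.        ,   1.        ]]), 'camera_from_world': array([[-0.67808279,  0.73488411,  0.01220999,  0.41990294],
       [-0.51622979, -0.4880225 ,  0.70380455,  0.21865802],
       [ 0.52317353,  0.47093459,  0.71028872, -1.33936845],
       [ 0.        ,  0.        ,  0.        ,  1.        ]])}
top {'camera_matrix': array([[581.58957389,   0.        , 330.84528883],
       [  0.        , 581.58957389, 241.59469607],
       [  0.        ,   0.        ,   1.        ]]), 'camera_from_world': array([[-2.07716800e-02, -9.99783393e-01,  1.30560252e-03,
        -1.55776683e-02],
       [ 9.97877784e-01, -2.06514462e-02,  6.17530981e-02,
        -5.90129502e-01],
       [-6.17127594e-02,  2.58554734e-03,  9.98090602e-01,
        -1.57823813e+00],
       [ 0.00000000e+00,  0.00000000e+00,  0.00000000e+00,
         1.00000000e+00]])}
```

View pics/scene0.png

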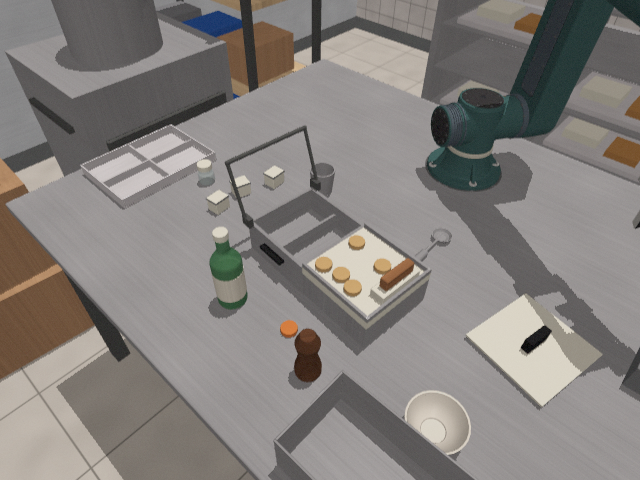

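View pics/top0.png

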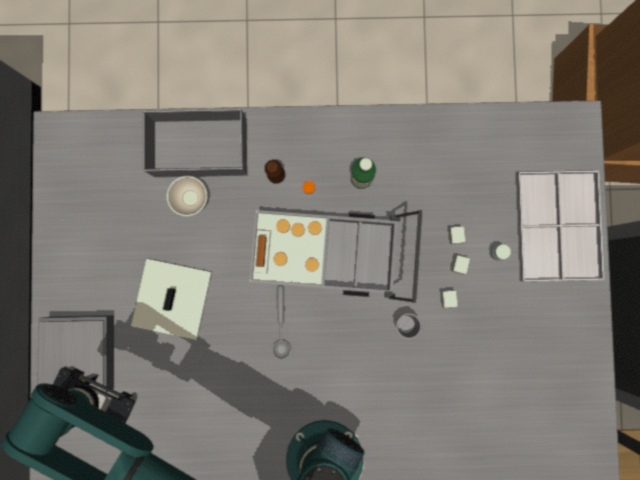

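The scene picture shows three tubs (218,203; 240,187; 274,177), the jar (205,172), five biscuits on the board, the scraper at its left end (397,275), the lid at (535,345) and the bail leaning back. In the top picture the tubs are at (457,234), (461,264) and (449,298), the lid handle at (169,299), and an orange look-alike at (309,187). I'll zoom in on the top view to measure.

```bash
cat > h.py <<'E'
from bench import *
import cv2, numpy as np
def w(n,u,v,z):
    m=camera_model(n);K=m['camera_matrix'];T=m['camera_from_world']
    d=np.linalg.inv(K)@[u,v,1]; d=np.array([d[0],-d[1],-d[2]])
    R=T[:3,:3];c=-R.T@T[:3,3];d=R.T@d
    return c+d*(z-c[2])/d[2]
def p(n,P):
    m=camera_model(n);q=m['camera_from_world']@np.r_[P,1];q=m['camera_matrix']@[q[0],-q[1],-q[2]]
    return q[:2]/q[2]
def crop(n,im,x0,y0,x1,y1,s,f):
    cv2.imwrite(f,cv2.resize(im[y0:y1,x0:x1],None,fx=s,fy=s,interpolation=cv2.INTER_CUBIC))
def blobs(n,mask,z,amin,amax,box):
    x0,y0,x1,y1=box;m=np.zeros_like(mask);m[y0:y1,x0:x1]=mask[y0:y1,x0:x1]
    for c in cv2.findContours(m,cv2.RETR_EXTERNAL,cv2.CHAIN_APPROX_NONE)[0]:
        a=cv2.contourArea(c)
        if amin<a<amax:
            P=np.array([w(n,u,v,z)[:2] for u,v in c[:,0,:].astype(float)])*1000
            r=cv2.minAreaRect(P.astype(np.float32)); print(np.round(p0:=c[:,0].mean(0)),a,'c',np.round(r[0],1),'size',np.round(r[1],1),'ang',round(r[2],1))
E
python3 - <<'E'
from h import *
im=cv2.imread('pics/top0.png')
crop('top',im,240,195,430,310,4,'pics/c1.png')
hsv=cv2.cvtColor(im,cv2.COLOR_BGR2HSV);H,S,V=cv2.split(hsv)
print('tubs');blobs('top',((V>170)&(S<60)).astype(np.uint8)*255,.04,60,900,(430,215,520,320))
print('lid');blobs('top',((V>150)).astype(np.uint8)*255,.014,600,9000,(110,240,230,350))
print('handle');blobs('top',((V<60)).astype(np.uint8)*255,.046,60,900,(150,270,190,320))
print('board');blobs('top',((V>150)).astype(np.uint8)*255,.085,600,9000,(240,195,345,300))
print('bisc');blobs('top',((S>90)&(H>8)&(V>130)).astype(np.uint8)*255,.097,40,900,(240,195,345,300))
print('grip');blobs('top',((S>90)&(V<=150)).astype(np.uint8)*255,.133,40,900,(240,225,275,280))
E
```

```text
tubs
[450. 299.] 173.5 c [ 428.3 -344. ] size [35.  40.2] ang 88.8
[462. 264.] 175.5 c [ 519.4 -379.3] size [34.7 42.1] ang 74.7
[503. 251.] 143.0 c [ 551.9 -492.9] size [36.  36.7] ang 43.3
[458. 234.] 169.0 c [ 600.7 -372. ] size [42. 34.] ang 3.8
lid
[175. 292.] 3552.5 c [447.1 412.3] size [184.7 179.3] ang 76.9
handle
[169. 299.] 115.5 c [443.4 408.8] size [17.8 56.4] ang 77.2
board
[289. 247.] 4547.5 c [572.   83.2] size [187.7 185.7] ang 84.6
bisc
[312. 264.] 114.0 c [527.4  22.7] size [31.3 31.2] ang 88.8
[280. 258.] 116.0 c [543.5 105.7] size [31.4 31.2] ang 44.0
[260. 251.] 160.5 c [564.6 156.9] size [17.  78.6] ang 84.3
[297. 229.] 115.5 c [619.6  60.1] size [31.4 31.5] ang 89.0
[314. 228.] 115.0 c [621.3  15.7] size [31.4 31.5] ang 88.9
[283. 226.] 115.0 c [628.2  96.6] size [31.4 31.5] ang 89.1
grip
[261. 251.] 187.0 c [563.5 151.4] size [18.7 75.2] ang 84.3
```

View pics/c1.png

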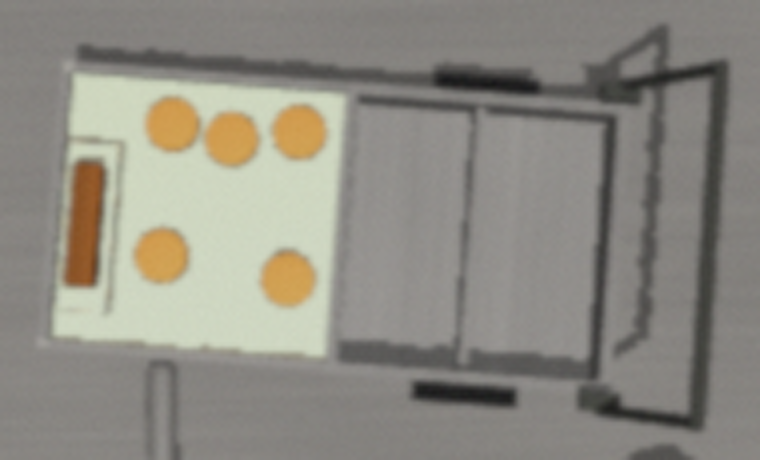

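```bash
cat >> h.py <<'E'
def S(pose,P):
    x,y,a=pose;c,s=np.cos(a),np.sin(a);P=np.asarray(P,float)
    return np.array([x+c*P[0]-s*P[1],y+s*P[0]+c*P[1],P[2] if len(P)>2 else 0])
E
python3 - <<'E'
from h import *
from scipy.optimize import least_squares as ls
M=[(.088,.180,.085),(.088,0,.085),(-.088,0,.085),(-.088,.18,.085)]
U=np.array([(72,72),(347,95),(328,357),(50,337)])
U=(U+.5)/4-.5+[240,195]
r=ls(lambda q:np.concatenate([p('top',S(q,m))-u for m,u in zip(M,U)]),[.57,-.01,-.08])
print(r.x,np.round(r.fun,1))
q=r.x
def pr(P): return np.round((p('top',S(q,P))-[240,195]+.5)*4-.5)
for P in [(.088,-.18,.085),(-.088,-.18,.085),(.088,-.094,.065),(-.088,-.094,.065),(.088,-.088,.065),(-.088,-.008,.085),(.088,-.008,.085),(0,.163,.133)]: print(P,pr(P))
# bail angle
for b in (1.6,1.7,1.8,1.9,2.05):
    print(b,[list(pr((sx*.106,-.18+.14*np.cos(b),.097+.14*np.sin(b)))) for sx in (1,-1)],[np.round(p('scene',S(q,(sx*.106,-.18+.14*np.cos(b),.097+.14*np.sin(b))))) for sx in (1,-1)])
c,s=np.cos(q[2]),np.sin(q[2])
for P in [(.5274,.0227),(.5435,.1057),(.6196,.0601),(.6213,.0157),(.6282,.0966),(.5635,.154)]:
    d=np.array(P)-q[:2];print('st',np.round([c*d[0]+s*d[1],-s*d[0]+c*d[1]],4))
E
```

```text
[ 0.5614665  -0.00806727 -0.09616156] [ 0.5 -0.1 -0.2 -0.7 -0.6  0.5  0.4  0.3]
(0.088, -0.18, 0.085) [618. 113.]
(-0.088, -0.18, 0.085) [600. 380.]
(0.088, -0.094, 0.065) [487. 106.]
(-0.088, -0.094, 0.065) [467. 369.]
(0.088, -0.088, 0.065) [478. 105.]
(-0.088, -0.008, 0.085) [338. 360.]
(0.088, -0.008, 0.085) [358.  93.]
(0, 0.163, 0.133) [ 80. 202.]
1.6 [[np.float64(655.0), np.float64(59.0)], [np.float64(631.0), np.float64(416.0)]] [array([238., 169.]), array([316., 132.])]
1.7 [[np.float64(679.0), np.float64(61.0)], [np.float64(655.0), np.float64(418.0)]] [array([234., 166.]), array([312., 130.])]
1.8 [[np.float64(701.0), np.float64(63.0)], [np.float64(677.0), np.float64(420.0)]] [array([230., 164.]), array([308., 128.])]
1.9 [[np.float64(723.0), np.float64(66.0)], [np.float64(699.0), np.float64(421.0)]] [array([227., 163.]), array([304., 127.])]
2.05 [[np.float64(753.0), np.float64(70.0)], [np.float64(729.0), np.float64(423.0)]] [array([222., 162.]), array([299., 127.])]
st [-0.0369  0.0274]
st [-0.0288  0.1115]
st [0.0513 0.0734]
st [0.0573 0.0294]
st [0.0564 0.1106]
st [-0.0135  0.1615]
```

Station at (0.5615, -0.0081), yaw -5.5°, and the residuals are under 1 px. The bail is at about 1.9 rad. The divider and the carrier's end also project where the crop shows them. Next I need a helper that turns world targets into tool shifts.

```bash
cat >> h.py <<'E'
Q=(0.5615,-0.0081,-0.0962)
def plan(*wps):
    "wps: (frame 's'|'w', x,y,z mm, closing-axis angle deg in world or None); each from the previous one"
    o=get_obs();P=np.array(o['tool_pos']);yaw=o['ee_rot'][2]
    print('t',round(o['time'],1),'P',np.round(P*1e3,1),'closing',round(np.degrees(yaw)-90,1),'q6',round(o['joint_positions'][5],2),'F',np.round(o['wrist_force'],1),'w',round(o['width']*1e3,1),'ff',np.round(o['finger_force'],1))
    for f,x,y,z,a in wps:
        T=np.array([x,y,z])/1e3
        if f=='s': T=S(Q,T)
        d=T-P;c,s=np.cos(yaw),np.sin(yaw)
        da=0 if a is None else (a-(np.degrees(yaw)-90)+90)%180-90
        print(np.round(T*1e3),'shift cm',np.round([100*(c*d[0]+s*d[1]),100*(s*d[0]-c*d[1]),-100*d[2]],2),'turn',round(-da,1))
        P=T;yaw+=np.radians(da)
E
python3 -c "
from h import *
plan(('w',563.5,153.5,200,84.5),('w',563.5,153.5,122,84.5),('s',-30,160,123,84.5),('s',-30,-10,123,84.5))"
```

```text
t 0.1 P [241.9 493.5 218.4] closing 63.9 q6 -0.1 F [0.3 0.1 0.1] w 93.9 ff 0.0
[564. 154. 200.] shift cm [-43.85 -16.36   1.84] turn -20.6
[564. 154. 122.] shift cm [0.  0.  7.8] turn -0.0
[547. 154. 123.] shift cm [ 1.65 -0.1  -0.1 ] turn -0.0
[531. -15. 123.] shift cm [  0. -17.  -0.] turn -0.0
```

Emit:
servo_tool(targets=[[-43.85, -16.36, 1.84, -20.6], [-43.85, -16.36, 1.84, -20.6], [-43.85, -16.36, 1.84, -20.6], [-43.85, -16.36, 1.84, -20.6], [-43.85, -16.36, 1.84, -20.6], [-43.85, -16.36, 1.84, -20.6], [-43.85, -16.36, 1.84, -20.6], [-43.85, -16.36, 1.84, -20.6]], claw=0)

```text
time: 1.1
tool_pos: [0.565, 0.1515, 0.2001]
ee_rot: [-3.141, -0.001, 3.043]
wrist_force: [-0.1, 1.4, 1.2]
width: 0.0942
finger_force: 0.0
```

Emit:
servo_tool(targets=[[0, 0, 0, 0], [0, 0, 0, 0]])

```text
time: 1.35
tool_pos: [0.5633, 0.1543, 0.2006]
ee_rot: [3.141, -0.002, 3.045]
wrist_force: [-0.1, 0.4, 0.1]
width: 0.0935
finger_force: 0.0
```

```bash
python3 -c "
from h import *
plan(('w',563.5,153.5,122,84.5))
im=snapshot('scene');crop('s',im,290,150,490,300,4,'pics/c2.png')"
```

```text
t 1.4 P [563.3 154.3 200.6] closing 84.5 q6 -1.3 F [-0.1  0.4  0.1] w 93.5 ff 0.0
[564. 154. 122.] shift cm [-0.03 -0.08  7.86] turn -0.0
```

View pics/c2.png

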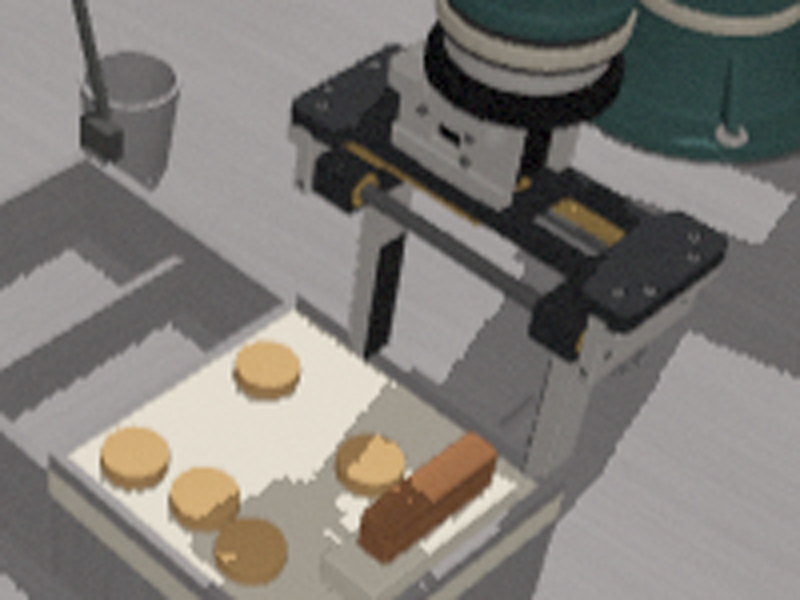

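The crop shows the gripper straddling the scraper ridge (430,495 in the crop) with its closing axis across it, and the biscuits undisturbed. I'll descend and grip.

Emit:
servo_tool(targets=[[0, -0.1, 4, 0], [0, -0.1, 7.0, 0], [0, -0.1, 7.75, 0], [0, -0.1, 7.75, 0], [0, -0.1, 7.75, 0]])

```text
time: 2.02
tool_pos: [0.5646, 0.1535, 0.1256]
ee_rot: [3.141, 0.003, 3.046]
wrist_force: [-0.4, -0.3, 0.9]
width: 0.094
finger_force: 0.0
```

Emit:
servo_tool(targets=[[0, 0, 0, 0], [0, 0, 0, 0], [0, 0, 0, 0], [0, 0, 0, 0], [0, 0, 0, 0], [0, 0, 0, 0], [0, 0, 0, 0], [0, 0, 0, 0]], claw=255)

```text
time: 3.02
tool_pos: [0.5637, 0.1526, 0.1236]
ee_rot: [-3.141, 0.0, 3.045]
wrist_force: [0.2, -2.1, 0.2]
width: 0.0199
finger_force: 30.0
```

```bash
python3 -c "
from h import *
plan(('s',-30,160,123,84.5),('s',-30,-8,123,84.5))"
```

```text
t 3.0 P [563.7 152.6 123.6] closing 84.5 q6 -1.31 F [ 0.2 -2.1  0.2] w 19.9 ff 30.0
[547. 154. 123.] shift cm [ 1.68 -0.01  0.06] turn -0.0
[531. -13. 123.] shift cm [  0.  -16.8  -0. ] turn -0.0
```

Emit:
servo_tool(targets=[[0.8, 0, -0.1, 0], [1.65, 0, -0.1, 0], [1.65, 0, -0.1, 0], [1.65, -1.5, -0.1, 0], [1.65, -3, -0.1, 0], [1.65, -4.5, -0.1, 0], [1.65, -6, -0.1, 0], [1.65, -7.5, -0.1, 0]])

```text
time: 4.03
tool_pos: [0.5401, 0.0786, 0.1246]
ee_rot: [3.141, 0.0, 3.045]
wrist_force: [0.6, 0.6, -2.2]
width: 0.0197
finger_force: 30.0
```

Emit:
servo_tool(targets=[[0, -1.2, 0, 0], [0, -2.4, 0, 0], [0, -3.6, 0, 0], [0, -4.8, 0, 0], [0, -6, 0, 0], [0, -7.2, 0, 0], [0, -8.4, 0, 0], [0, -9.3, 0, 0]])

```text
time: 5.03
tool_pos: [0.5311, -0.0135, 0.1245]
ee_rot: [3.142, -0.0, 3.045]
wrist_force: [0.3, -0.5, -2.4]
width: 0.0199
finger_force: 30.0
```

Emit:
servo_tool(targets=[[0, 0, 0, 0], [0, 0, 0, 0], [0, 0, 0, 0]])

```text
time: 5.4
tool_pos: [0.5312, -0.0123, 0.1246]
ee_rot: [3.141, 0.0, 3.046]
wrist_force: [0.6, 0.5, -2.2]
width: 0.0199
finger_force: 30.0
```

```bash
python3 -c "
from h import *
plan(('s',-30,-8,123,84.5))
a=snapshot('scene');b=snapshot('top')
A=cv2.resize(a[190:310,290:430],None,fx=2.86,fy=2.86,interpolation=2);B=cv2.resize(b[195:310,240:380],None,fx=2.86,fy=2.86,interpolation=2)
h=min(len(A),len(B));cv2.imwrite('pics/c3.png',np.hstack([A[:h],B[:h]])[:, :800])"
```

```text
t 5.4 P [531.2 -12.3 124.6] closing 84.5 q6 -1.61 F [ 0.6  0.5 -2.2] w 19.9 ff 30.0
[531. -13. 123.] shift cm [ 0.02 -0.09  0.16] turn 0.0
```

View pics/c3.png

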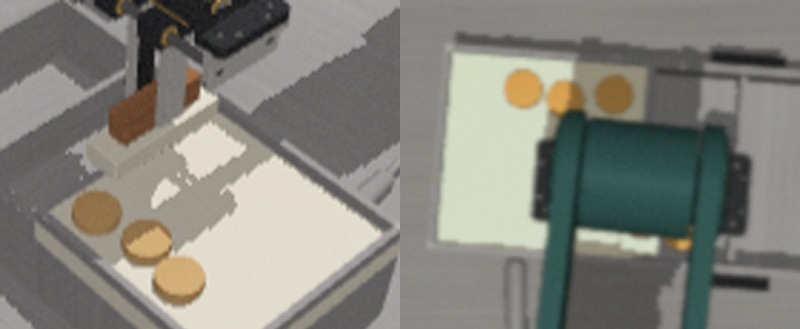

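Both near biscuits are in the bay, and three remain along the far lip. I'll lift back over them for the second stroke.

Emit:
servo_tool(targets=[[0, 0, -2, 0], [0, 0, -4, 0], [-2, 3, -4, 0], [-4, 8, -4, 0], [-5.9, 13, -4, 0], [-5.9, 16.5, -4, 0], [-5.9, 16.5, -4, 0], [-5.9, 16.5, -4, 0]])

```text
time: 6.5
tool_pos: [0.6056, 0.1456, 0.1644]
ee_rot: [-3.141, -0.0, 3.046]
wrist_force: [0.4, -0.6, -1.8]
width: 0.0198
finger_force: 30.0
```

```bash
python3 -c "
from h import *
plan(('s',29,158,124,84.5))"
```

```text
t 6.5 P [605.6 145.6 164.4] closing 84.5 q6 -1.33 F [ 0.4 -0.6 -1.8] w 19.8 ff 30.0
[606. 146. 124.] shift cm [0.01 0.08 4.04] turn 0.0
```

Emit:
servo_tool(targets=[[0, 0.1, 2, 0], [0, 0.1, 3.6, 0], [0, 0.1, 4.0, 0], [0, 0.1, 4.0, 0], [0, -1.4, 4.0, 0], [0, -2.8, 4.0, 0], [0, -4.2, 4.0, 0], [0, -5.6, 4.0, 0]])

```text
time: 7.5
tool_pos: [0.6004, 0.0889, 0.1248]
ee_rot: [3.141, 0.001, 3.045]
wrist_force: [0.3, 1.4, -1.9]
width: 0.0197
finger_force: 30.0
```

Emit:
servo_tool(targets=[[0, -1.3, 0, 0], [0, -2.6, 0, 0], [0, -3.9, 0, 0], [0, -5.2, 0, 0], [0, -6.5, 0, 0], [0, -7.8, 0, 0], [0, -9.1, 0, 0], [0, -10.2, 0, 0]])

```text
time: 8.5
tool_pos: [0.5904, -0.0124, 0.1245]
ee_rot: [-3.142, -0.0, 3.045]
wrist_force: [0.4, 0.1, -2.1]
width: 0.0198
finger_force: 30.0
```

Emit:
servo_tool(targets=[[0, -0.8, 0, 0], [0, -1.1, 0, 0], [0, -1.1, 0, 0], [0, -1.1, 0, 0]])

```text
time: 9.0
tool_pos: [0.5895, -0.022, 0.1246]
ee_rot: [3.141, 0.0, 3.046]
wrist_force: [-0.5, -1.1, -1.3]
width: 0.0198
finger_force: 30.0
```

```bash
python3 -c "
from h import *
plan(('s',0,60,124,84.5))
a=snapshot('scene');b=snapshot('top')
A=cv2.resize(a[190:310,290:430],None,fx=2.86,fy=2.86,interpolation=2);B=cv2.resize(b[195:310,240:380],None,fx=2.86,fy=2.86,interpolation=2)
h=min(len(A),len(B));cv2.imwrite('pics/c4.png',np.hstack([A[:h],B[:h]])[:, :800])"
```

```text
t 9.0 P [589.5 -22.  124.6] closing 84.5 q6 -1.61 F [-0.5 -1.1 -1.3] w 19.8 ff 30.0
[567.  52. 124.] shift cm [2.92 7.11 0.06] turn 0.0
```

View pics/c4.png

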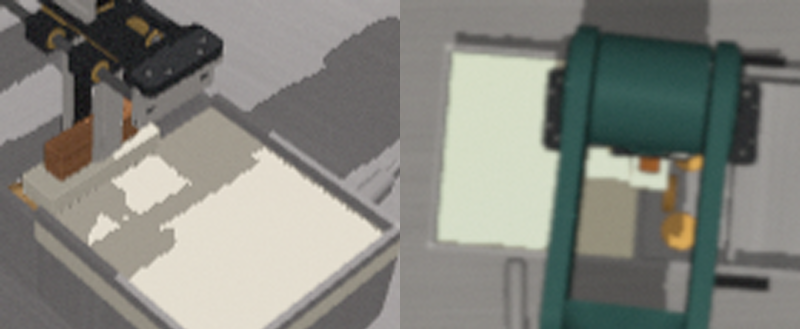

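Possibly a biscuit edge is showing past the foot at (20,190), so I'll push a little further. Then I'll set the scraper down mid-board.

Emit:
servo_tool(targets=[[0, -0.7, 0, 0], [0, -1.4, 0, 0], [0, -1.4, 0, 0], [0, -1.4, -1.5, 0], [0, 0, -2, 0], [1.5, 4, -2, 0], [2.9, 8, -2, 0], [2.9, 9, -2, 0]])

```text
time: 10.1
tool_pos: [0.5688, 0.0733, 0.1456]
ee_rot: [3.14, 0.001, 3.049]
wrist_force: [0.1, 0.1, -1.4]
width: 0.0195
finger_force: 30.0
```

Emit:
servo_tool(targets=[[0, 0, 0, 0], [0, 0, 1, 0], [0, 0, 1.8, 0], [0, 0, 2.1, 0], [0, 0, 2.1, 0], [0, 0, 2.1, 0]])

```text
time: 10.85
tool_pos: [0.5694, 0.0697, 0.1235]
ee_rot: [-3.142, 0.0, 3.045]
wrist_force: [-1.2, 0.2, -0.8]
width: 0.0198
finger_force: 30.0
```

```bash
python3 -c "
from h import *
plan(('s',0,80,124,84.5))
a=snapshot('scene')
crop('scene',a,270,190,420,300,5,'pics/c5.png')"
```

```text
t 10.8 P [569.4  69.7 123.5] closing 84.5 q6 -1.45 F [-1.2  0.2 -0.8] w 19.8 ff 30.0
[569.  72. 124.] shift cm [ 0.04  0.18 -0.05] turn -0.0
```

View pics/c5.png

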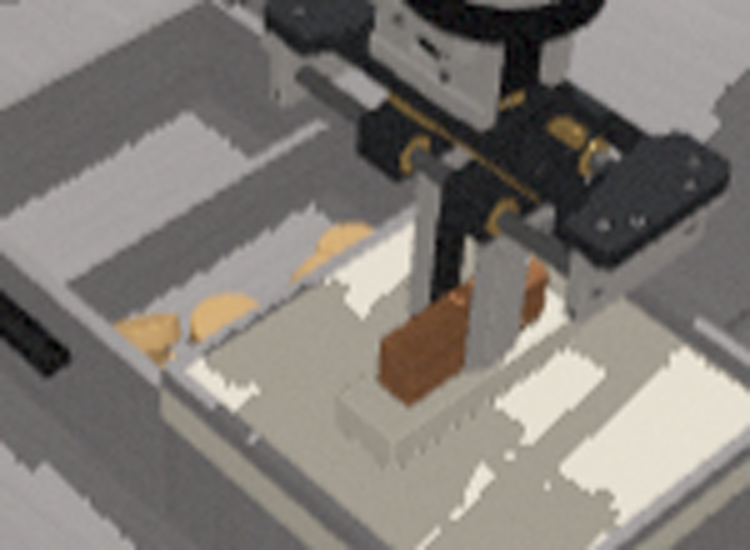

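All the biscuits are in the bay (crop 145,335; 225,315; 335,250), and the board is bare apart from the scraper. I'll release it and re-measure the tubs.

Emit:
servo_tool(targets=[[0, 0, 0.05, 0], [0, 0, 0.05, 0], [0, 0, 0.05, 0], [0, 0, 0.05, 0]], claw=0)

```text
time: 11.4
tool_pos: [0.5694, 0.0702, 0.1232]
ee_rot: [3.141, 0.0, 3.045]
wrist_force: [-0.5, 0.7, -0.1]
width: 0.0563
finger_force: 0.0
```

Emit:
servo_tool(targets=[[0, 0, 0, 0], [0, 0, 0, 0], [0, 0, -2, 0], [0, 0, -7, 0], [0, 0, -13, 0], [0, 0, -16, 0], [0, 0, -16, 0]])

```text
time: 12.28
tool_pos: [0.5705, 0.0701, 0.2866]
ee_rot: [3.141, 0.007, 3.045]
wrist_force: [-0.2, 0.1, -0.1]
width: 0.0943
finger_force: 0.0
```

```bash
cat > tubs.py <<'E'
from h import *
im=snapshot('top');H,SS,V=cv2.split(cv2.cvtColor(im,cv2.COLOR_BGR2HSV))
blobs('top',((V>170)&(SS<60)).astype(np.uint8)*255,.04,100,900,(425,200,520,340))
E
python3 tubs.py; python3 -c "
from h import *
plan(('w',601,-372,280,3.8),('w',601,-372,29,3.8))"
```

```text
[450. 299.] 190.0 c [ 427.7 -345.4] size [42.7 36.5] ang 3.9
[461. 264.] 184.5 c [ 519.4 -379.5] size [36.1 42.1] ang 74.7
[503. 251.] 150.5 c [ 552.5 -493.6] size [36.1 38.6] ang 43.3
[458. 234.] 181.5 c [ 600.6 -372.6] size [42.3 36. ] ang 4.3
t 12.3 P [569.6  70.  283.6] closing 84.5 q6 -1.45 F [-0.2  0.4 -0.5] w 94.1 ff 0.0
[ 601. -372.  280.] shift cm [ -7.37 -43.7    0.36] turn 80.7
[ 601. -372.   29.] shift cm [ 0.   0.  25.1] turn 0.0
```

Emit:
servo_tool(targets=[[-7.4, -43.7, 0.3, 80.5], [-7.4, -43.7, 0.3, 80.5], [-7.4, -43.7, 0.3, 80.5], [-7.4, -43.7, 0.3, 80.5], [-7.4, -43.7, 0.3, 80.5], [-7.4, -43.7, 0.3, 80.5], [-7.4, -43.7, 0.3, 80.5], [-7.4, -43.7, 0.3, 80.5]], claw=60)

```text
time: 13.32
tool_pos: [0.5991, -0.3765, 0.273]
ee_rot: [-3.134, -0.005, 1.631]
wrist_force: [-0.3, 0.4, -0.0]
width: 0.0718
finger_force: 0.0
```

Emit:
servo_tool(targets=[[0, 0, 0, 0], [0, 0, 0, 0], [0, 0, 0, 0]])

```text
time: 13.7
tool_pos: [0.6012, -0.3708, 0.2802]
ee_rot: [3.141, -0.0, 1.643]
wrist_force: [0.4, 0.6, 0.8]
width: 0.0722
finger_force: 0.0
```

```bash
python3 -c "
from h import *
plan(('w',600.5,-372.5,29,4))"
```

```text
t 13.7 P [ 601.2 -370.8  280.2] closing 4.1 q6 -0.7 F [0.4 0.6 0.8] w 72.2 ff 0.0
[ 600. -372.   29.] shift cm [-0.17 -0.08 25.12] turn 0.1
```

Emit:
servo_tool(targets=[[-0.1, 0, 6, 0], [-0.1, 0, 12, 0], [-0.1, 0, 18, 0], [-0.1, 0, 22, 0], [-0.1, 0, 24, 0], [-0.1, 0, 25, 0], [-0.1, 0, 25.1, 0], [-0.1, 0, 25.1, 0]])

```text
time: 14.7
tool_pos: [0.6022, -0.3738, 0.0314]
ee_rot: [3.139, 0.002, 1.64]
wrist_force: [0.2, 0.3, 1.7]
width: 0.0717
finger_force: 0.0
```

Emit:
servo_tool(targets=[[0, 0, 0, 0], [0, 0, 0, 0], [0, 0, 0, 0], [0, 0, 0, 0], [0, 0, 0, 0], [0, 0, 0, 0]], claw=255)

```text
time: 15.45
tool_pos: [0.601, -0.3732, 0.0294]
ee_rot: [3.142, 0.0, 1.64]
wrist_force: [-2.1, -0.1, 1.9]
width: 0.0439
finger_force: 30.0
```

Emit:
servo_tool(targets=[[0, 0, -3, 0], [0, 0, -9, 0], [0, 0, -15, 0], [0, 0, -21, 0], [0, 0, -25, 0], [0, 0, -25, 0], [0, 0, -25, 0]])

```text
time: 16.32
tool_pos: [0.6008, -0.3728, 0.2767]
ee_rot: [-3.139, -0.002, 1.64]
wrist_force: [0.2, 0.4, -1.2]
width: 0.0441
finger_force: 30.0
```

```bash
python3 -c "
from h import *
plan(('s',46,-118,280,-5.5),('s',46,-118,51,-5.5))"
```

```text
t 16.3 P [ 600.8 -372.8  276.7] closing 4.0 q6 -0.71 F [ 0.2  0.4 -1.2] w 44.1 ff 30.0
[ 596. -130.  280.] shift cm [24.26  1.21 -0.33] turn 9.5
[ 596. -130.   51.] shift cm [ 0.   0.  22.9] turn 0.0
```

Got it, width 44 mm. I'll carry it over the bail.

Emit:
servo_tool(targets=[[0, 0, -2.5, 0], [6, 0.3, -2.5, 3], [12, 0.6, -2.5, 6], [18, 0.9, -2.5, 9.5], [24.2, 1.2, -2.5, 9.5], [24.25, 1.2, -2.5, 9.5], [24.25, 1.2, -2.5, 9.5], [24.25, 1.2, -2.5, 9.5]])

```text
time: 17.32
tool_pos: [0.5959, -0.1317, 0.3024]
ee_rot: [-3.139, -0.0, 1.473]
wrist_force: [-0.3, 0.6, -0.6]
width: 0.0436
finger_force: 30.0
```

```bash
python3 -c "
from h import *
plan(('s',46,-118,51,-5.5))"
```

```text
t 17.3 P [ 595.9 -131.7  302.4] closing -5.6 q6 -0.21 F [-0.3  0.6 -0.6] w 43.6 ff 30.0
[ 596. -130.   51.] shift cm [ 1.800e-01 -1.000e-02  2.514e+01] turn -0.1
```

Emit:
servo_tool(targets=[[0.1, 0, 6, 0], [0.1, 0, 12, 0], [0.1, 0, 17, 0], [0.1, 0, 21, 0], [0.1, 0, 23.5, 0], [0.1, 0, 24.7, 0], [0.1, 0, 25.2, 0], [0.1, 0, 25.2, 0]])

```text
time: 18.32
tool_pos: [0.5968, -0.1299, 0.0529]
ee_rot: [3.14, 0.0, 1.474]
wrist_force: [-0.3, -0.9, -1.2]
width: 0.0436
finger_force: 30.0
```

Emit:
servo_tool(targets=[[0, 0, 0, 0], [0, 0, 0, 0], [0, 0, 0, 0], [0, 0, 0, 0]], claw=115)

```text
time: 18.82
tool_pos: [0.5963, -0.1292, 0.0523]
ee_rot: [3.141, 0.0, 1.475]
wrist_force: [1.1, 0.3, 0.6]
width: 0.0515
finger_force: 0.0
```

Emit:
servo_tool(targets=[[0, 0, -3, 0], [0, 0, -9, 0], [0, 0, -15, 0], [0, 0, -21, 0], [0, 0, -25, 0], [0, 0, -25, 0], [0, 0, -25, 0]])

```text
time: 19.7
tool_pos: [0.5959, -0.1292, 0.3006]
ee_rot: [-3.14, -0.0, 1.475]
wrist_force: [-0.6, -0.8, -1.3]
width: 0.0519
finger_force: 0.0
```

```bash
python3 tubs.py; python3 -c "
from h import *
plan(('w',428,-345.5,300,2.5),('w',428,-345.5,29,2.5))"
```

```text
[450. 299.] 191.0 c [ 427.5 -345.4] size [42.9 36.5] ang 3.9
[462. 264.] 185.0 c [ 519.4 -379.5] size [36.1 42.1] ang 74.7
[503. 251.] 151.5 c [ 552.5 -493.6] size [36.  38.6] ang 43.3
t 19.8 P [ 595.6 -129.1  299.5] closing -5.5 q6 -0.21 F [-0.  -0.3 -1.1] w 51.6 ff 0.0
[ 428. -346.  300.] shift cm [-23.15 -14.61  -0.05] turn -8.0
[ 428. -346.   29.] shift cm [ 0.   0.  27.1] turn 0.0
```

Emit:
servo_tool(targets=[[-5, -3.2, 0, -2], [-10, -6.3, 0, -4], [-15, -9.5, 0, -6], [-20, -12.6, 0, -8], [-23.15, -14.6, 0, -8.5], [-23.15, -14.6, 0, -8.5], [-23.15, -14.6, 5, -8.5], [-23.15, -14.6, 10, -8.5]], claw=60)

```text
time: 20.75
tool_pos: [0.4292, -0.3445, 0.1998]
ee_rot: [3.141, -0.001, 1.624]
wrist_force: [-0.0, -0.8, 0.3]
width: 0.0719
finger_force: 0.0
```

Emit:
servo_tool(targets=[[0, 0, 6, 0], [0, 0, 10, 0], [0, 0, 13, 0], [0, 0, 13, 0]])

```text
time: 21.25
tool_pos: [0.4271, -0.3423, 0.0676]
ee_rot: [-3.136, -0.008, 1.624]
wrist_force: [-0.7, -0.3, 0.1]
width: 0.0718
finger_force: 0.0
```

```bash
python3 -c "
from h import *
plan(('w',428,-345.5,29,3))"
```

```text
t 21.2 P [ 427.1 -342.3   67.6] closing 3.1 q6 -0.83 F [-0.7 -0.3  0.1] w 71.8 ff 0.0
[ 428. -346.   29.] shift cm [-0.33  0.08  3.86] turn 0.1
```

Emit:
servo_tool(targets=[[0, 0, 2, 0], [0, 0, 3.5, 0], [0, 0, 4.1, 0], [0, 0, 4.1, 0]])

```text
time: 21.75
tool_pos: [0.4288, -0.3456, 0.0311]
ee_rot: [-3.142, -0.0, 1.623]
wrist_force: [-0.5, 0.1, -0.1]
width: 0.0721
finger_force: 0.0
```

Emit:
servo_tool(targets=[[0, 0, 0, 0], [0, 0, 0, 0], [0, 0, 0, 0], [0, 0, 0, 0], [0, 0, 0, 0], [0, 0, 0, 0]], claw=255)

```text
time: 22.5
tool_pos: [0.4287, -0.3459, 0.0315]
ee_rot: [3.142, 0.0, 1.623]
wrist_force: [-1.5, 0.4, 4.8]
width: 0.0436
finger_force: 30.0
```

Emit:
servo_tool(targets=[[0, 0, -3, 0], [0, 0, -9, 0], [0, 0, -15, 0], [0, 0, -21, 0], [0, 0, -27, 0], [0, 0, -27.5, 0], [0, 0, -27.5, 0], [0, 0, -27.5, 0]])

```text
time: 23.5
tool_pos: [0.4281, -0.3451, 0.3029]
ee_rot: [-3.138, -0.004, 1.623]
wrist_force: [-0.4, 0.9, -0.7]
width: 0.0434
finger_force: 30.0
```

```bash
python3 -c "
from h import *
plan(('s',-46,-118,300,-5.5),('s',-46,-118,50,-5.5))"
```

```text
t 23.5 P [ 428.1 -345.1  302.9] closing 3.0 q6 -0.83 F [-0.4  0.9 -0.7] w 43.4 ff 30.0
[ 504. -121.  300.] shift cm [21.97  8.78  0.29] turn 8.5
[ 504. -121.   50.] shift cm [ 0.  0. 25.] turn 0.0
```

Emit:
servo_tool(targets=[[5.5, 2.2, 0, 3], [11, 4.4, 0, 6], [16.5, 6.6, 0, 8.5], [22, 8.8, 0, 8.5], [22, 8.8, 0, 8.5], [22, 8.8, 0, 8.5], [22, 8.8, 6, 8.5], [22, 8.8, 12, 8.5]])

```text
time: 24.5
tool_pos: [0.5049, -0.1234, 0.1846]
ee_rot: [3.14, 0.001, 1.472]
wrist_force: [0.9, 0.6, -1.1]
width: 0.0437
finger_force: 30.0
```

Emit:
servo_tool(targets=[[0, 0, 0, 0], [0, 0, 0, 0]])

```text
time: 24.75
tool_pos: [0.5062, -0.123, 0.1886]
ee_rot: [3.138, 0.001, 1.473]
wrist_force: [0.7, -0.0, -0.5]
width: 0.0441
finger_force: 30.0
```

```bash
python3 -c "
from h import *
plan(('s',-46,-118,52,-5.5))"
```

```text
t 24.8 P [ 506.2 -123.   188.6] closing -5.6 q6 -0.25 F [ 0.7 -0.  -0.5] w 44.1 ff 30.0
[ 504. -121.   52.] shift cm [ 0.17 -0.2  13.66] turn -0.1
```

Emit:
servo_tool(targets=[[0.15, -0.1, 5, 0], [0.15, -0.1, 9, 0], [0.15, -0.1, 11.5, 0], [0.15, -0.1, 12.7, 0], [0.15, -0.1, 12.7, 0], [0.15, -0.1, 12.7, 0]])

```text
time: 25.5
tool_pos: [0.5061, -0.1206, 0.0617]
ee_rot: [3.137, 0.001, 1.474]
wrist_force: [0.2, -0.0, -0.1]
width: 0.0442
finger_force: 30.0
```

Emit:
servo_tool(targets=[[0, 0, 0.5, 0], [0, 0, 0.9, 0], [0, 0, 0.9, 0], [0, 0, 0.9, 0]])

```text
time: 26.0
tool_pos: [0.5048, -0.12, 0.0514]
ee_rot: [3.14, 0.0, 1.475]
wrist_force: [-1.1, 0.0, 5.0]
width: 0.044
finger_force: 30.0
```

```bash
python3 -c "
from h import *
plan(('s',-46,-118,52,-5.5))"
```

```text
t 26.0 P [ 504.8 -120.    51.4] closing -5.5 q6 -0.25 F [-1.1  0.   5. ] w 44.0 ff 30.0
[ 504. -121.   52.] shift cm [-0.12 -0.03 -0.06] turn -0.0
```

On the floor of the bay. Release, lift, then the third tub.

Emit:
servo_tool(targets=[[0, 0, 0, 0], [0, 0, 0, 0], [0, 0, 0, 0], [0, 0, 0, 0]], claw=115)

```text
time: 26.5
tool_pos: [0.5041, -0.1198, 0.0498]
ee_rot: [-3.141, -0.0, 1.475]
wrist_force: [-0.3, 0.0, 0.4]
width: 0.0514
finger_force: 0.0
```

Emit:
servo_tool(targets=[[0, 0, -3, 0], [0, 0, -9, 0], [0, 0, -15, 0], [0, 0, -21, 0], [0, 0, -25, 0], [0, 0, -25, 0], [0, 0, -25, 0]])

```text
time: 27.38
tool_pos: [0.5039, -0.1197, 0.2986]
ee_rot: [-3.14, -0.001, 1.475]
wrist_force: [0.8, 0.2, -0.6]
width: 0.0518
finger_force: 0.0
```

```bash
python3 tubs.py; python3 -c "
from h import *
plan(('w',519.5,-379.5,300,-15.3),('w',519.5,-379.5,30,-15.3))
a=snapshot('scene');crop('s',a,200,150,400,290,4,'pics/c6.png')"
```

```text
[462. 264.] 182.0 c [ 519.3 -379.8] size [35.3 42.3] ang 74.1
[503. 251.] 150.5 c [ 552.5 -493.6] size [36.  38.6] ang 43.3
t 27.4 P [ 503.6 -119.6  297.7] closing -5.5 q6 -0.25 F [ 0.5 -0.6 -0.5] w 51.5 ff 0.0
[ 520. -380.  300.] shift cm [-25.72   4.08  -0.23] turn 9.8
[ 520. -380.   30.] shift cm [ 0.  0. 27.] turn -0.0
```

View pics/c6.png

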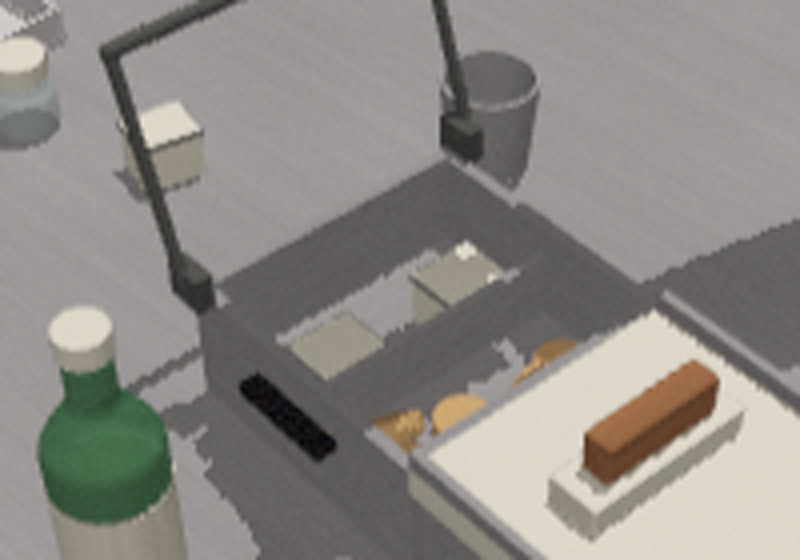

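The crop shows two tubs flat in the end bay (335,345 and 458,285), the biscuits in the next bay and the scraper upright. Now the third tub.

Emit:
servo_tool(targets=[[-6, 1, 0, 4], [-12, 2, 0, 8], [-18, 3, 0, 10], [-24, 4, 0, 10], [-25.7, 4.1, 0, 10], [-25.7, 4.1, 0, 10], [-25.7, 4.1, 6, 10], [-25.7, 4.1, 12, 10]], claw=60)

```text
time: 28.48
tool_pos: [0.5213, -0.3775, 0.1803]
ee_rot: [3.138, 0.001, 1.302]
wrist_force: [-0.1, 0.1, -0.6]
width: 0.0717
finger_force: 0.0
```

Emit:
servo_tool(targets=[[0, 0, 5, 0], [0, 0, 8, 0], [0, 0, 9, 0], [0, 0, 9, 0], [0, 0, 9, 0]])

```text
time: 29.1
tool_pos: [0.5216, -0.3799, 0.0927]
ee_rot: [3.138, 0.002, 1.301]
wrist_force: [0.0, -0.9, -1.0]
width: 0.0723
finger_force: 0.0
```

```bash
python3 -c "
from h import *
plan(('w',519.4,-379.6,30,-15.5))"
```

```text
t 29.1 P [ 521.6 -379.9   92.7] closing -15.5 q6 -0.45 F [ 0.  -0.9 -1. ] w 72.3 ff 0.0
[ 519. -380.   30.] shift cm [-0.03 -0.22  6.27] turn 0.0
```

Emit:
servo_tool(targets=[[0, -0.1, 3, 0], [0, -0.1, 5, 0], [0, -0.1, 6.1, 0], [0, -0.1, 6.1, 0], [0, -0.1, 6.1, 0]])

```text
time: 29.72
tool_pos: [0.52, -0.3798, 0.0301]
ee_rot: [3.14, 0.001, 1.3]
wrist_force: [0.1, -0.2, 0.0]
width: 0.0716
finger_force: 0.0
```

Emit:
servo_tool(targets=[[0, 0, 0, 0], [0, 0, 0, 0], [0, 0, 0, 0], [0, 0, 0, 0], [0, 0, 0, 0], [0, 0, 0, 0]], claw=255)

```text
time: 30.48
tool_pos: [0.5195, -0.3794, 0.0294]
ee_rot: [3.141, 0.0, 1.3]
wrist_force: [0.4, 0.9, 2.4]
width: 0.0439
finger_force: 30.0
```

Emit:
servo_tool(targets=[[0, 0, -3, 0], [0, 0, -9, 0], [0, 0, -15, 0], [0, 0, -21, 0], [0, 0, -27, 0], [0, 0, -27.2, 0], [0, 0, -27.2, 0], [0, 0, -27.2, 0]])

```text
time: 31.48
tool_pos: [0.5188, -0.3788, 0.2975]
ee_rot: [-3.136, -0.003, 1.3]
wrist_force: [-0.0, -0.0, -0.2]
width: 0.0437
finger_force: 30.0
```

```bash
python3 -c "
from h import *
plan(('s',0,-156,302,-5.5),('s',0,-156,51,-5.5))"
```

```text
t 31.5 P [ 518.8 -378.8  297.5] closing -15.5 q6 -0.45 F [-0.  -0.  -0.2] w 43.7 ff 30.0
[ 547. -163.  302.] shift cm [21.5  -3.09 -0.45] turn -10.0
[ 547. -163.   51.] shift cm [ 0.   0.  25.1] turn -0.0
```

Emit:
servo_tool(targets=[[5.5, -0.8, 0, -3], [11, -1.6, 0, -6], [16.5, -2.4, 0, -10], [21.5, -3.1, 0, -10], [21.5, -3.1, 0, -10], [21.5, -3.1, 0, -10], [21.5, -3.1, 6, -10], [21.5, -3.1, 10, -10]])

```text
time: 32.48
tool_pos: [0.5458, -0.1654, 0.1976]
ee_rot: [-3.138, -0.001, 1.472]
wrist_force: [0.2, -0.3, -1.2]
width: 0.0438
finger_force: 30.0
```

Emit:
servo_tool(targets=[[0, 0, 3, 0], [0, 0, 5, 0], [0, 0, 5, 0], [0, 0, 5, 0], [0, 0, 5, 0], [0, 0, 5, 0]])

```text
time: 33.22
tool_pos: [0.5475, -0.1642, 0.1522]
ee_rot: [3.14, 0.001, 1.474]
wrist_force: [0.3, -0.6, -0.7]
width: 0.0436
finger_force: 30.0
```

```bash
python3 -c "
from h import *
plan(('s',0,-156,50,-5.5))"
```

```text
t 33.2 P [ 547.5 -164.2  152.2] closing -5.5 q6 -0.29 F [ 0.3 -0.6 -0.7] w 43.6 ff 30.0
[ 547. -163.   50.] shift cm [ 0.07 -0.11 10.22] turn -0.0
```

Emit:
servo_tool(targets=[[0.05, 0, 4, 0], [0.05, 0, 7, 0], [0.05, 0, 9, 0], [0.05, 0, 10, 0], [0.05, 0, 10.2, 0], [0.05, 0, 10.2, 0]])

```text
time: 33.98
tool_pos: [0.5477, -0.1636, 0.05]
ee_rot: [3.14, 0.0, 1.475]
wrist_force: [-0.7, 0.2, -0.9]
width: 0.0438
finger_force: 30.0
```

Emit:
servo_tool(targets=[[0, 0, 0, 0], [0, 0, 0, 0], [0, 0, 0, 0], [0, 0, 0, 0]], claw=110)

```text
time: 34.48
tool_pos: [0.5471, -0.1634, 0.0492]
ee_rot: [3.141, -0.0, 1.475]
wrist_force: [0.1, 0.2, 0.1]
width: 0.0535
finger_force: 0.0
```

Emit:
servo_tool(targets=[[0, 0, -3, 0], [0, 0, -9, 0], [0, 0, -15, 0], [0, 0, -21, 0], [0, 0, -25, 0], [0, 0, -25, 0], [0, 0, -25, 0]])

```text
time: 35.35
tool_pos: [0.5467, -0.1633, 0.2976]
ee_rot: [-3.14, -0.001, 1.475]
wrist_force: [0.6, -0.1, -0.1]
width: 0.0533
finger_force: 0.0
```

```bash
cat > lid.py <<'E'
from h import *
im=snapshot('top');H,SS,V=cv2.split(cv2.cvtColor(im,cv2.COLOR_BGR2HSV))
print('lid');blobs('top',((V>130)&(H>20)&(H<45)&(SS>15)).astype(np.uint8)*255,.014,1000,9000,(80,220,250,370))
print('handle');blobs('top',((V<60)).astype(np.uint8)*255,.046,60,400,(130,250,210,340))
E
python3 lid.py; python3 -c "
from h import *
plan(('w',443.5,409,250,77))
a=snapshot('scene');crop('s',a,200,150,400,290,4,'pics/c7.png')"
```

```text
lid
[171. 299.] 4677.0 c [442.5 412.8] size [190.1 194.9] ang 77.4
handle
[169. 299.] 112.5 c [443.4 408.9] size [17.5 56.5] ang 76.7
t 35.4 P [ 546.4 -163.1  296.6] closing -5.5 q6 -0.29 F [-0.1  0.3 -0.5] w 53.3 ff 0.0
[444. 409. 250.] shift cm [ 55.96 -15.75   4.66] turn -82.5
```

View pics/c7.png

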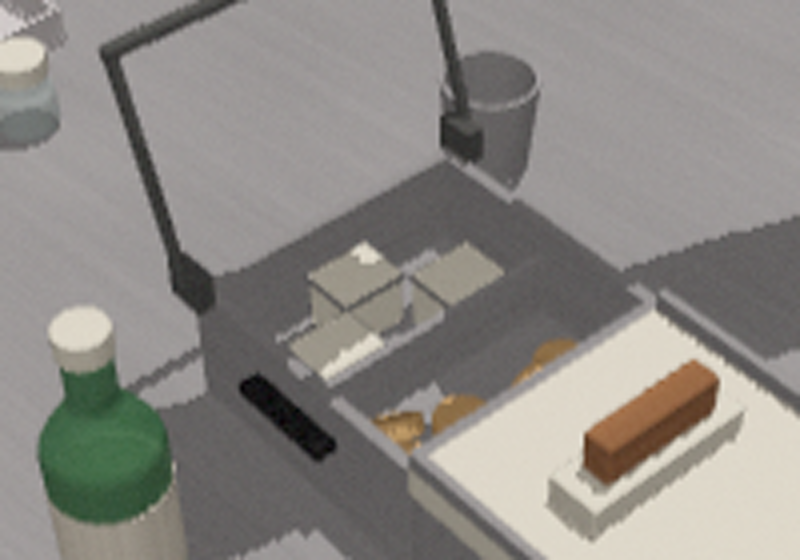

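All three tubs stand flat in the end bay (355,275; 335,345; 458,275 in the crop). Now the lid.

Emit:
servo_tool(targets=[[56, -15.8, 4.6, -82.4], [56, -15.8, 4.6, -82.4], [56, -15.8, 4.6, -82.4], [56, -15.8, 4.6, -82.4], [56, -15.8, 4.6, -82.4], [56, -15.8, 4.6, -82.4], [56, -15.8, 4.6, -82.4], [56, -15.8, 4.6, -82.4]], claw=90)

```text
time: 36.45
tool_pos: [0.4571, 0.3287, 0.2573]
ee_rot: [-3.139, -0.002, 2.917]
wrist_force: [1.3, -0.1, 0.4]
width: 0.0612
finger_force: 0.0
```

```bash
python3 -c "
from h import *
plan(('w',443.5,409.5,120,76.9))"
```

```text
t 36.5 P [457.1 328.7 257.3] closing 77.1 q6 -0.82 F [ 1.3 -0.1  0.4] w 61.2 ff 0.0
[444. 410. 120.] shift cm [ 3.12  7.58 13.73] turn 0.2
```

Emit:
servo_tool(targets=[[2.5, 5.5, 4, 0], [2.5, 5.5, 8, 0], [2.5, 5.5, 12, 0], [2.5, 5.5, 12, 0], [2.5, 5.5, 12, 0], [2.5, 5.5, 12, 0]])

```text
time: 37.2
tool_pos: [0.4478, 0.3869, 0.1423]
ee_rot: [3.138, 0.003, 2.912]
wrist_force: [-0.3, 0.3, -0.1]
width: 0.0612
finger_force: 0.0
```

```bash
python3 -c "
from h import *
plan(('w',443.5,409.5,34,76.9))"
```

```text
t 37.2 P [447.8 386.9 142.3] closing 76.9 q6 -0.72 F [-0.3  0.3 -0.1] w 61.2 ff 0.0
[444. 410.  34.] shift cm [ 0.94  2.1  10.83] turn -0.0
```

Emit:
servo_tool(targets=[[0.9, 2.1, 3, 0], [0.9, 2.1, 6, 0], [0.9, 2.1, 6, 0], [0.9, 2.1, 6, 0], [0.9, 2.1, 6, 0]])

```text
time: 37.83
tool_pos: [0.4439, 0.4095, 0.0823]
ee_rot: [3.138, 0.003, 2.912]
wrist_force: [0.0, 0.6, 0.1]
width: 0.0608
finger_force: 0.0
```

```bash
python3 -c "
from h import *
plan(('w',443.5,409.5,34,76.9))
a=snapshot('scene');crop('s',a,440,230,640,380,4,'pics/c8.png')"
```

```text
t 37.8 P [443.9 409.5  82.3] closing 76.9 q6 -0.69 F [0.  0.6 0.1] w 60.8 ff 0.0
[444. 410.  34.] shift cm [ 0.04 -0.01  4.83] turn -0.0
```

View pics/c8.png

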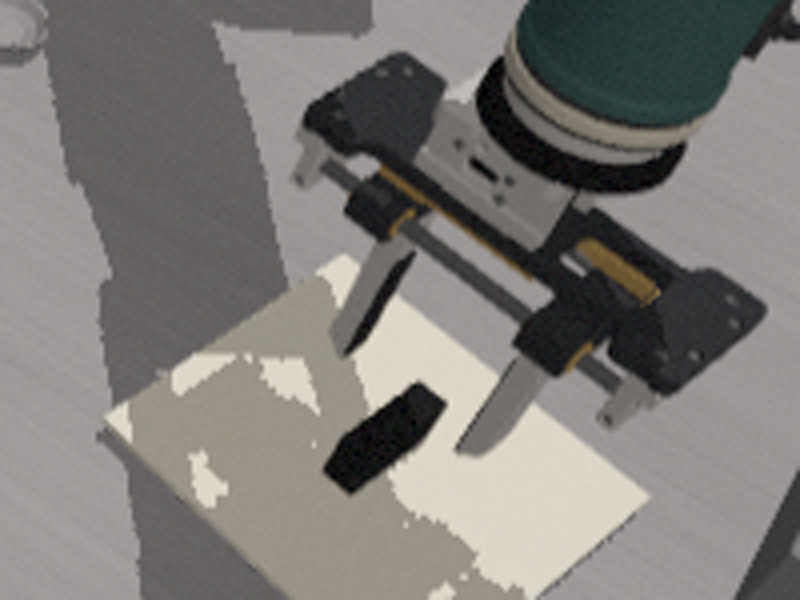

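The fingers straddle the black handle (385,435) evenly.

Emit:
servo_tool(targets=[[0, 0, 2, 0], [0, 0, 4, 0], [0, 0, 4.8, 0], [0, 0, 4.8, 0], [0, 0, 4.8, 0]])

```text
time: 38.5
tool_pos: [0.4433, 0.4094, 0.0329]
ee_rot: [3.14, 0.001, 2.913]
wrist_force: [-0.8, 0.6, 0.5]
width: 0.0609
finger_force: 0.0
```

Emit:
servo_tool(targets=[[0, 0, 0, 0], [0, 0, 0, 0], [0, 0, 0, 0], [0, 0, 0, 0], [0, 0, 0, 0], [0, 0, 0, 0], [0, 0, 0, 0]], claw=255)

```text
time: 39.38
tool_pos: [0.4427, 0.4091, 0.0317]
ee_rot: [3.141, 0.0, 2.913]
wrist_force: [0.2, 1.3, -1.4]
width: 0.0178
finger_force: 30.0
```

Emit:
servo_tool(targets=[[0, 0, -2, 0], [0, 0, -6, 0], [0, 0, -11, 0], [0, 0, -16, 0], [0, 0, -18.5, 0], [0, 0, -18.5, 0], [0, 0, -18.5, 0]])

```text
time: 40.25
tool_pos: [0.4418, 0.4081, 0.214]
ee_rot: [-3.138, -0.003, 2.913]
wrist_force: [0.7, -1.0, -3.0]
width: 0.018
finger_force: 30.0
```

```bash
python3 -c "
from h import *
plan(('s',0,-94,210,84.5),)"
```

```text
t 40.2 P [441.8 408.1 214. ] closing 76.9 q6 -0.69 F [ 0.7 -1.  -3. ] w 18.0 ff 30.0
[ 552. -102.  210.] shift cm [-22.36 -47.13   0.4 ] turn -7.6
```

Emit:
servo_tool(targets=[[-1.5, -3, 0, 0], [-4.5, -9, 0, -1], [-7, -15, 0, -2], [-10, -21, 0, -3], [-13, -27, 0, -4], [-16, -33, 0, -5], [-18.5, -39, 0, -6], [-20.5, -43.5, 0, -7.6]])

```text
time: 41.25
tool_pos: [0.5405, -0.0532, 0.2136]
ee_rot: [3.141, -0.005, 3.046]
wrist_force: [1.2, 0.3, -3.3]
width: 0.0174
finger_force: 30.0
```

Emit:
servo_tool(targets=[[-0.8, -1.5, 0, 0], [-1.4, -2.5, 0, 0], [-1.4, -2.5, 0, 0], [-1.4, -2.5, 0, 0], [-1.4, -2.5, 0, 0]])

```text
time: 41.88
tool_pos: [0.5531, -0.0764, 0.2169]
ee_rot: [3.141, 0.0, 3.047]
wrist_force: [0.8, -0.1, -3.3]
width: 0.0178
finger_force: 30.0
```

```bash
python3 -c "
from h import *
plan(('s',0,-94,140,84.5),)
a=snapshot('scene');crop('s',a,220,130,420,280,4,'pics/c9.png')
for z in (.184,):
  for sx in (.094,-.094):
    for sy in (-.003,-.185): print(sx,sy,np.round((p('scene',S(Q,(sx,sy,z+.014)))-[220,130])*4), np.round((p('top',S(Q,(sx,sy,z+.014))))))
"
```

```text
t 41.9 P [553.1 -76.4 216.9] closing 84.6 q6 -1.72 F [ 0.8 -0.1 -3.3] w 17.8 ff 30.0
[ 552. -102.  140.] shift cm [-0.17 -2.52  7.69] turn 0.1
0.094 -0.003 [321. 386.] [327. 211.]
0.094 -0.185 [ 97. 206.] [402. 216.]
-0.094 -0.003 [597. 223.] [321. 287.]
-0.094 -0.185 [367.  73.] [396. 293.]
```

View pics/c9.png

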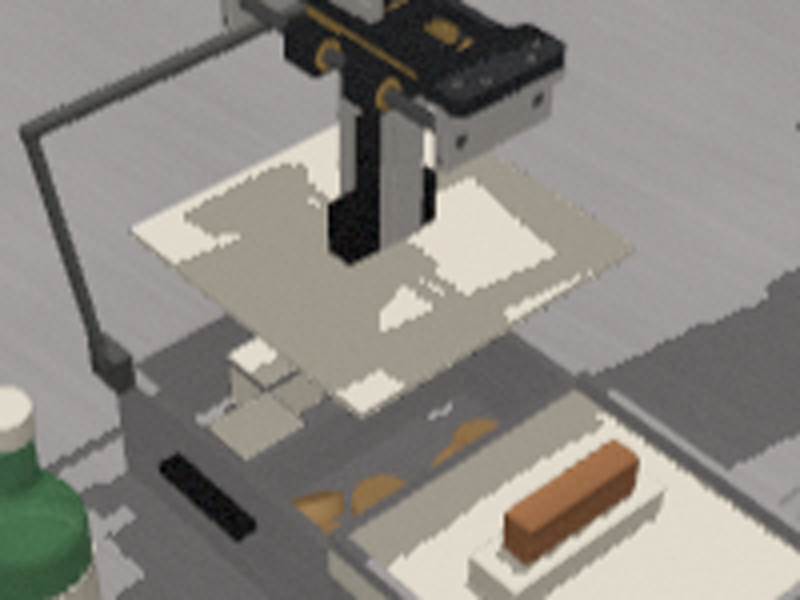

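The lid hangs level; its corners in the crop are (133,230), (365,415) and (635,247). I'll fit its pose from those.

Run:
```python
from h import *
from scipy.optimize import least_squares as ls
U=(np.array([(133,230),(365,415),(635,247)])+.5)/4-.5+[220,130]
M=[(.094,-.091,.199),(.094,.091,.199),(-.094,.091,.199)]
r=ls(lambda q:np.concatenate([p('scene',S(q,m))-u for m,u in zip(M,U)]),[.55,-.07,-.09])
print(r.x,np.degrees(r.x[2]),np.round(r.fun,1))
a=get_obs()['tool_pos'];print(a)
# scene check of station: mouth corners
b=cv2.imread('pics/c7.png')
for P in [(.088,0,.085),(-.088,0,.085),(.088,-.18,.085),(-.088,-.18,.085)]: print(P,np.round((p('scene',S(Q,P))-[200,150]+.5)*4-.5))
```

```text
[ 0.55386538 -0.07438378 -0.08933083] -5.118279607829601 [-0.6  0.1 -0.3 -0.1  0.9 -0.3]
[ 0.55314175 -0.07657379  0.21691365]
(0.088, 0, 0.085) [419. 464.]
(-0.088, 0, 0.085) [657. 310.]
(0.088, -0.18, 0.085) [213. 286.]
(-0.088, -0.18, 0.085) [447. 158.]
```

Emit:
servo_tool(targets=[[-0.15, -1.2, 0, 0], [-0.15, -2.55, 0, 0], [-0.15, -2.55, 3, 0], [-0.15, -2.55, 6, 0], [-0.15, -2.55, 8, 0], [-0.15, -2.55, 9, 0], [-0.15, -2.55, 9, 0], [-0.15, -2.55, 9, 0]])

```text
time: 42.92
tool_pos: [0.553, -0.1037, 0.128]
ee_rot: [-3.141, 0.002, 3.045]
wrist_force: [-0.2, 0.7, -2.5]
width: 0.0178
finger_force: 30.0
```

```bash
python3 -c "
from h import *
plan(('s',0,-94,110,84.5),)"
```

```text
t 42.9 P [ 553.  -103.7  128. ] closing 84.5 q6 -1.76 F [-0.2  0.7 -2.5] w 17.8 ff 30.0
[ 552. -102.  110.] shift cm [0.07 0.2  1.8 ] turn -0.0
```

Emit:
servo_tool(targets=[[0.05, 0.15, 0.4, 0], [0.05, 0.15, 0.8, 0], [0.05, 0.15, 1.2, 0], [0.05, 0.15, 1.5, 0], [0.05, 0.15, 1.7, 0], [0.05, 0.15, 1.7, 0]])

```text
time: 43.68
tool_pos: [0.5518, -0.1016, 0.1095]
ee_rot: [3.141, -0.0, 3.045]
wrist_force: [-0.1, 1.2, -3.6]
width: 0.0179
finger_force: 30.0
```

```bash
python3 -c "
from h import *
plan(('s',0,-94,110,84.5),)
a=snapshot('scene');crop('s',a,220,130,420,280,4,'pics/c10.png')"
```

```text
t 43.7 P [ 551.8 -101.6  109.5] closing 84.5 q6 -1.76 F [-0.1  1.2 -3.6] w 17.9 ff 30.0
[ 552. -102.  110.] shift cm [-0.07  0.   -0.05] turn -0.0
```

View pics/c10.png

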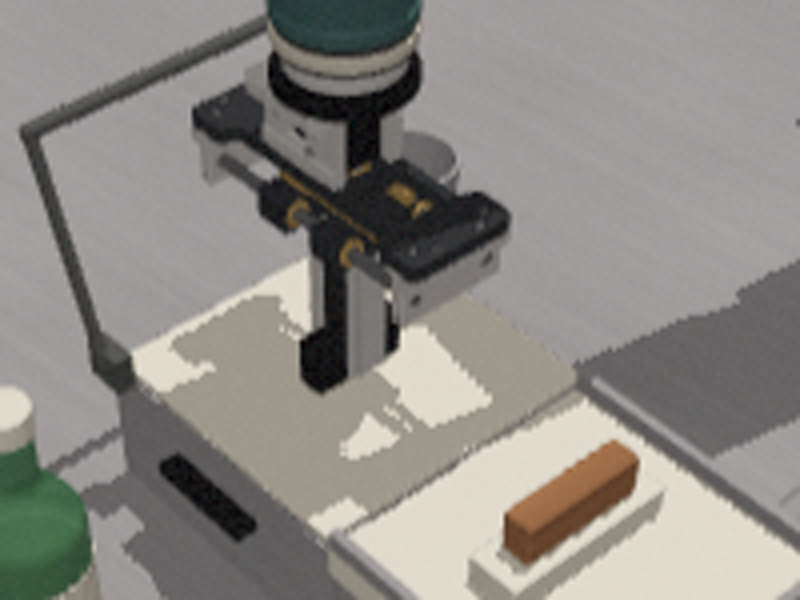

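The lid plate lies flush on the carrier with its step inside the mouth: there's no rim contact at seated height. Lower 1 mm, release, and go up to the bail.

Emit:
servo_tool(targets=[[0, 0, 0.1, 0], [0, 0, 0.1, 0], [0, 0, 0.1, 0]])

```text
time: 44.1
tool_pos: [0.5519, -0.1017, 0.1087]
ee_rot: [3.142, 0.0, 3.045]
wrist_force: [-0.3, -0.5, -3.0]
width: 0.0183
finger_force: 30.0
```

Emit:
servo_tool(targets=[[0, 0, 0, 0], [0, 0, 0, 0], [0, 0, 0, 0], [0, 0, 0, 0], [0, 0, -1, 0], [0, 0, -4, 0], [0, 0, -9, 0], [0, 0, -14, 0]], claw=130)

```text
time: 45.1
tool_pos: [0.5517, -0.1016, 0.2507]
ee_rot: [3.142, 0.0, 3.045]
wrist_force: [0.3, 0.1, -0.2]
width: 0.0461
finger_force: 0.0
```

Emit:
servo_tool(targets=[[0, 0, -4, 0], [0, 0, -5, 0], [0, 0, -5, 0], [0, 0, -5, 0]])

```text
time: 45.6
tool_pos: [0.5512, -0.1015, 0.2961]
ee_rot: [3.141, -0.004, 3.045]
wrist_force: [0.2, 0.4, -0.7]
width: 0.0461
finger_force: 0.0
```

```bash
python3 -c "
from h import *
plan(('s',0,-225,298,84.5),('s',0,-225,227,84.5))
a=snapshot('scene');crop('s',a,220,130,420,280,4,'pics/c11.png')
for b in (1.8,1.85,1.9,1.95,2.0,2.05): print(b,[np.round((p('scene',S(Q,(.106,-.18+.14*np.cos(b),.097+.14*np.sin(b))))-[220,130])*4,0)])
"
```

```text
t 45.6 P [ 551.2 -101.5  296.1] closing 84.5 q6 -1.76 F [ 0.2  0.4 -0.7] w 46.1 ff 0.0
[ 540. -232.  298.] shift cm [ -0.13 -13.11  -0.19] turn -0.0
[ 540. -232.  227.] shift cm [0.  0.  7.1] turn -0.0
1.8 [array([ 40., 136.])]
1.85 [array([ 33., 133.])]
1.9 [array([ 26., 131.])]
1.95 [array([ 20., 129.])]
2.0 [array([ 14., 128.])]
2.05 [array([  8., 127.])]
```

View pics/c11.png

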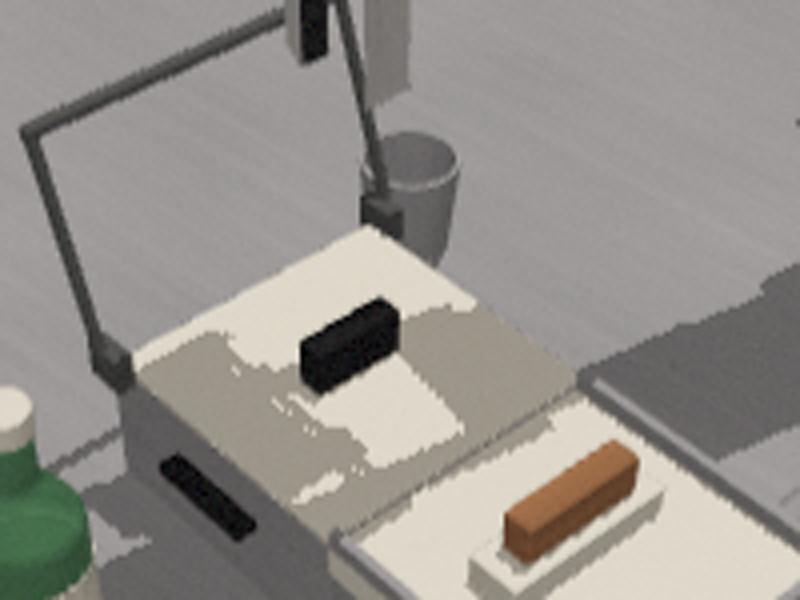

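The lid is seated flat and the bail bar end at (28,131) matches 1.9 rad. Next I'll grip the bar.

Emit:
servo_tool(targets=[[-0.1, -5, 0, 0], [-0.1, -10, 0, 0], [-0.1, -13.1, 0, 0], [-0.1, -13.1, 0, 0], [-0.1, -13.1, 3, 0], [-0.1, -13.1, 6, 0], [-0.1, -13.1, 7, 0], [-0.1, -13.1, 7, 0]])

```text
time: 46.65
tool_pos: [0.5401, -0.2312, 0.2278]
ee_rot: [3.14, -0.002, 3.046]
wrist_force: [0.2, -0.1, 0.8]
width: 0.0461
finger_force: 0.0
```

Emit:
servo_tool(targets=[[0, 0, 0, 0], [0, 0, 0, 0], [0, 0, 0, 0], [0, 0, 0, 0], [0, 0, 0, 0], [0, 0, 0, 0]], claw=255)

```text
time: 47.4
tool_pos: [0.5404, -0.2326, 0.2292]
ee_rot: [-3.141, 0.001, 3.045]
wrist_force: [0.0, -0.7, 2.6]
width: 0.0089
finger_force: 30.0
```

```bash
python3 -c "
from h import *
plan(('s',0,-225,229,84.5))
o=get_obs();P=o['tool_pos'];c,s=np.cos(Q[2]),np.sin(Q[2]);d=P[:2]-Q[:2];print('st y',-s*d[0]+c*d[1])
b0=1.9
for b in np.arange(1.8,0.45,-.1): print(round(b,2),np.round([14*(np.cos(b)-np.cos(b0)),-14*(np.sin(b)-np.sin(b0))],2))"
```

```text
t 47.4 P [ 540.4 -232.6  229.2] closing 84.5 q6 -1.98 F [ 0.  -0.7  2.6] w 8.9 ff 30.0
[ 540. -232.  229.] shift cm [0.06 0.04 0.02] turn -0.0
st y -0.22544646789408546
1.8 [ 1.35 -0.39]
1.7 [ 2.72 -0.64]
1.6 [ 4.12 -0.75]
1.5 [ 5.52 -0.72]
1.4 [ 6.91 -0.55]
1.3 [ 8.27 -0.24]
1.2 [9.6 0.2]
1.1 [10.88  0.77]
1.0 [12.09  1.47]
0.9 [13.23  2.28]
0.8 [14.28  3.21]
0.7 [15.23  4.23]
0.6 [16.08  5.34]
0.5 [16.81  6.54]
```

Bar gripped. I'll follow the arc.

Emit:
servo_tool(targets=[[0, 1.35, -0.39, 0], [0, 2.72, -0.64, 0], [0, 4.12, -0.75, 0], [0, 5.52, -0.72, 0], [0, 6.91, -0.55, 0], [0, 8.27, -0.24, 0], [0, 9.6, 0.2, 0], [0, 10.88, 0.77, 0]])

```text
time: 48.4
tool_pos: [0.5512, -0.1229, 0.2202]
ee_rot: [3.141, 0.001, 3.046]
wrist_force: [4.2, -3.0, 1.0]
width: 0.0089
finger_force: 30.0
```

Emit:
servo_tool(targets=[[0, 1.21, 0.7, 0], [0, 2.35, 1.51, 0], [0, 3.4, 2.44, 0], [0, 4.35, 3.46, 0], [0, 5.2, 4.57, 0], [0, 5.93, 5.77, 0], [0, 5.93, 5.77, 0], [0, 5.93, 5.77, 0]])

```text
time: 49.4
tool_pos: [0.5567, -0.0641, 0.1616]
ee_rot: [3.14, -0.0, 3.046]
wrist_force: [6.5, -2.4, -3.3]
width: 0.0089
finger_force: 30.0
```

```bash
python3 -c "
from h import *
plan(('s',0,-57,164,84.5))
a=snapshot('scene');g=a
for b in (.4,.5,.6): print(b,[np.round(p('scene',S(Q,(sx*.106,-.18+.14*np.cos(b),.097+.14*np.sin(b))))) for sx in(1,-1)])
"
```

```text
t 49.4 P [556.7 -64.1 161.6] closing 84.5 q6 -1.69 F [ 6.5 -2.4 -3.3] w 8.9 ff 30.0
[556. -65. 164.] shift cm [ 0.06 -0.08 -0.24] turn -0.0
0.4 [array([281., 234.]), array([355., 190.])]
0.5 [array([278., 227.]), array([354., 184.])]
0.6 [array([276., 221.]), array([352., 178.])]
```

Emit:
servo_tool(targets=[[0, 0.61, 1.26, 0], [0, 1.09, 2.57, 0], [0, 1.43, 3.93, 0], [0, 1.55, 4.5, 0], [0, 1.55, 4.5, 0]])

```text
time: 50.08
tool_pos: [0.558, -0.0504, 0.1166]
ee_rot: [-3.139, 0.0, 3.045]
wrist_force: [6.0, -6.0, -1.9]
width: 0.0089
finger_force: 30.0
```

Emit:
servo_tool(targets=[[0, 0, 0, 0], [0, 0, 0, 0], [0, 0, 0, 0], [0, 0, -2, 0], [0, 0, -4.5, 0], [0, 0, -4.5, 0]], claw=160)

```text
time: 50.82
tool_pos: [0.559, -0.0492, 0.1654]
ee_rot: [3.141, 0.004, 3.046]
wrist_force: [-0.5, -0.2, -0.7]
width: 0.0349
finger_force: 0.0
```

Emit:
servo_tool(targets=[[0, 0, 0, 0], [0, 0, 0, 0], [0, 0, 0, 0], [0, 0, 0, 0]], claw=255)

```text
time: 51.32
tool_pos: [0.5577, -0.0494, 0.1627]
ee_rot: [3.141, -0.001, 3.045]
wrist_force: [0.6, -0.2, -0.5]
width: 0.0006
finger_force: 0.0
```

```bash
python3 -c "
from h import *
plan(('s',0,-40,118,84.5))"
```

```text
t 51.3 P [557.7 -49.4 162.7] closing 84.5 q6 -1.66 F [ 0.6 -0.2 -0.5] w 0.6 ff 0.0
[558. -48. 118.] shift cm [0.02 0.14 4.47] turn -0.0
```

Emit:
servo_tool(targets=[[0, 0.05, 1.5, 0], [0, 0.05, 2.5, 0], [0, 0.05, 3.2, 0], [0, 0.05, 3.8, 0], [0, 0.05, 4.3, 0], [0, 0.05, 4.6, 0], [0, 0.05, 4.7, 0], [0, 0.05, 4.7, 0]])

```text
time: 52.32
tool_pos: [0.5581, -0.0491, 0.1164]
ee_rot: [-3.141, 0.0, 3.045]
wrist_force: [-0.2, 0.3, -0.4]
width: 0.0004
finger_force: 0.0
```

Emit:
servo_tool(targets=[[0, 0, 0.1, 0], [0, 0, 0.1, 0], [0, 0, 0.1, 0]])

```text
time: 52.7
tool_pos: [0.5582, -0.0491, 0.1161]
ee_rot: [-3.141, 0.001, 3.045]
wrist_force: [-1.4, 0.1, 5.2]
width: 0.0008
finger_force: 2.7
```

Emit:
servo_tool(targets=[[0, 0, 0.1, 0], [0, 0, 0.2, 0], [0, 0, 0.2, 0], [0, 0, 0.2, 0]])

```text
time: 53.2
tool_pos: [0.5583, -0.0491, 0.116]
ee_rot: [-3.141, 0.002, 3.045]
wrist_force: [-4.5, -0.2, 12.2]
width: 0.0004
finger_force: 5.8
```

Hard stop at exactly the closed height: the tips are at 102 mm, which is the bar top when closed. Retreat and check.

Emit:
servo_tool(targets=[[0, 0, -2, 0], [0, 0, -7, 0], [0, 0, -13, 0], [0, 5, -17, 0], [0, 11, -17, 0], [0, 17, -17, 0], [0, 22, -17, 0], [0, 25, -17, 0]])

```text
time: 54.2
tool_pos: [0.5818, 0.2026, 0.282]
ee_rot: [3.141, -0.001, 3.048]
wrist_force: [0.4, -0.4, -0.5]
width: 0.0004
finger_force: 0.0
```

```bash
python3 -c "
from h import *
plan()
a=snapshot('scene');crop('s',a,200,130,400,280,4,'pics/c12.png')
for b in (0,.05,.1,.2): print(b,[np.round((p('scene',S(Q,(sx*.106,-.18+.14*np.cos(b),.097+.14*np.sin(b))))-[200,130])*4) for sx in(1,-1)])
"
```

```text
t 54.2 P [581.8 202.6 282. ] closing 84.6 q6 -1.23 F [ 0.4 -0.4 -0.5] w 0.4 ff 0.0
0 [array([340., 501.]), array([629., 323.])]
0.05 [array([340., 491.]), array([630., 314.])]
0.1 [array([338., 481.]), array([630., 304.])]
0.2 [array([335., 460.]), array([629., 284.])]
```

View pics/c12.png

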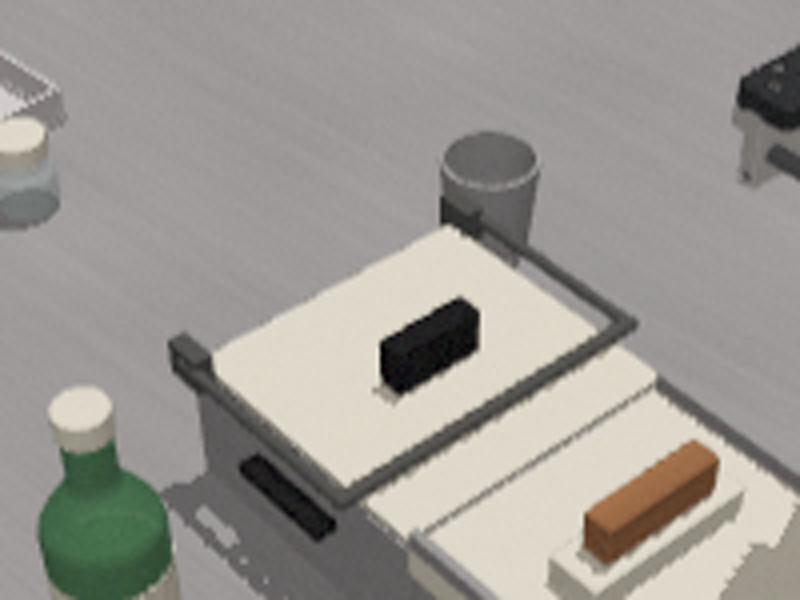

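The bail lies flat: its corners at (343,498) and (632,323) match angle 0. The lid is seated and the scraper stands upright on the bare board. Handing in.

```bash
python3 -c "
from bench import *
print(close_job())"
```

```text
the job is handed in; nothing more can be done
None
```

The job is handed in: three tubs are in the end bay and five biscuits in the bay next to the board, the scraper stands upright on the bare board, the lid is seated flat and the bail is fully down, at about 54 s of the 200 s allowed (no verdict was returned).

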